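# Load the thick dowel into the drilling jig and close its guard

## Robot

A 6-joint arm with a two-finger parallel gripper is mounted at the origin on the work surface. World frame = base frame: x ahead of the robot, y to its left, z up, the work surface at z = 0. Lengths are in mm, angles in rad, forces in N, time in s.
With the tool pointing down it reaches from about 300 to 850 mm from the base axis. Payload 5.4 kg.
Tool frame: the origin (TCP) lies midway between the tips of the shut fingers; the grasp point (between the pads) lies 19 mm behind it; z points along the fingers, y is the direction in which the jaws open and shut (so a half turn about z gives the same grasp; the last joint's range is limited). The gripper opens to 85 mm and grips with 20 to 120 N. Pads are 22 mm wide; open, the fingers measure 114 mm over their backs; the gripper's body (76 mm by 85 mm) begins 54 mm behind the grasp point. The pads swing forward as they close: fully open they stand 13 mm farther back than shut.
Start: joints at [1.027, 0.158, 1.597, -0, 1.386, -0.21], TCP at [188.4, 543.242, 231.299] pointing down, gripper open.
Joint ranges: [-2.91, 2.91], [-0.94, 2.29], [0.18, 2.7], [-1.29, 4.43], [0.17, 2.64], [-3, 3]. Speed limits (rad/s): [2.57, 2.57, 3.14, 3.14, 3.14, 3.14].

## Interface

Orientations are given as [roll, pitch, yaw] about the fixed x, y, z axes, in that order (R = Rz(yaw) Ry(pitch) Rx(roll)).
In Python, from rig import get_obs, capture, finish_job, outline_of, mark_of gives the robot as it stands.
- The arm moves only by the tool jog_arm, never from a script. Its argument "increments" is one flat list of numbers, 6 for each row, row after row: the shift along the tool's x, y, z in mm, then the turn, a rotation vector about the tool's x, y, z in rad. In form: [tx, ty, tz, rx, ry, rz, tx, ty, tz, rx, ry, rz, ...]. A call has 1 to 20 rows; each row is the pose to reach, as a shift and turn from the pose measured when the call began, along the tool's axes at that moment; what a row does not reach only later rows make up. A row lasts 1/8 s, in which the tool goes at most 62.5 mm and 10.7 degrees, less where a joint would pass 70% of its speed; a pose out of reach is approached as far as the arm can. A call with a gripper value outside its range is refused whole. "hand" is the gripper's target within -1 to 1 (fully open at 1, half-way at 0, shut at -1), set as the call begins (left out, the last holds). The fingers move at their own pace and stop on an object; "grip_force" is the grip in N (left out, the last holds). Time passes only in rows, so rows that repeat a pose let the fingers close. It gives the time, the measured TCP pose, the force and the opening at its end, in the units of the state.
- get_obs(): the state, without advancing time (a new reading comes with each control period).
- capture(name): name is "side" or "top" or "wrist"; returns a dict with "pixels" (420x560x3 uint8, red, green, blue), "z_map" (420x560 float32, mm along the optical axis (not along the pixel's ray), 0 where there is no reading), "vfov" (degrees; the focal length in pixels is half the picture's height over the tangent of half this angle, whatever the lens; pixels are square), "cx", "cy" (the principal point, pixels), "R" (3x3) and "t" (3): a world point X has camera coordinates R X + t. Camera axes: x right, y down, z forward; pixel columns grow to the right and rows downward; lengths in mm; the calibration is good to about 2 mm. A picture is of the moment at which its call begins.
- finish_job(): hands the job in, once; it reports no verdict.
Trained networks look in a picture, given as the dict that the camera call returned (one of the last four; its "shot" number tells which), for a name from the list of things; names that differ only in an ending like _2 or _b are one class to them, and where a whole thing is asked for, a point or a joint stands for the part that bears it (a point fixed in the world has none). Each returns a list of dicts, best first, with "p" (0 to 1); they miss things now and then, are a little off and sometimes report something else, mostly with a low value. They report only what shows in the picture. A call takes as long as a camera call. They do not tell look-alikes from the thing itself.
- outline_of(name, picture): "mask" (420x560 bool, what is visible of it).
- mark_of(name, picture): "location" ([x, y, z] in mm, in the coordinates of the camera as it stood for that picture, good to about 4 mm: a listed point, or the origin of a listed thing).
The state is a dict: "t": time; "q": joint angles; "joint_velocities": joint speeds; "tau": joint torques, N m; "ee_pos": TCP position; "tcp_rot": TCP orientation; "wrist_force": force on the tool from outside, world axes, zero at the start; "torque": the same for the moment, N m; "grip_width": finger opening in mm.
Only numpy, scipy, OpenCV 4.12 (cv2) and the standard library are available. Lean on these libraries where they do the work, as an engineer would, in place of code of your own. Each camera call takes 0.05 s, during which the arm holds its last target. There are 200 camera calls.

## Task

Fetch the thick round dowel, which lies tight along a wall of the blue offcut bin, and lay it in the two V rests of the drilling jig, pushed fully home against the end stop without ramming it. Then, with the dowel in place, lower the jig's hinged clear guard gently all the way down onto its posts, without letting it drop. Leave the other offcuts in the bin and do not disturb the tape roll, the spool and the scissors lying on the table.

Things in the scene. Friction and masses are not known exactly. Their poses are not given: they have to be found in the camera images.
- dowel_center (a point): middle of the target: plain round birch dowel, 32 mm diameter, 130 mm long, x along its axis (it may have rolled about x). It starts lying on the bin floor along the bin's x axis, only about 3 mm from the bin's +y or -y wall (either one): too little for a finger, so it must first be rolled or pushed off the wall to be grasped from above
- dowel: the same target dowel; this origin is on its surface (on the underside as it starts) and turns as it rolls, so use point dowel_center instead
- square_bar: square wooden bar 130 x 30 x 30 mm, not wanted, lying along the other one of these two walls of the bin; origin at the centre of its underside, x along it; stays in the bin
- bin_spool: wooden thread spool standing in the middle of the bin, 40 mm diameter, 45 mm high, origin at centre of its underside; stays in the bin
- bin_wheel: wooden wheel lying flat in the middle of the bin, 48 mm diameter, 20 mm high, origin at centre of its underside; stays in the bin
- bin: fixed blue open bin, outside 200 (x) x 250 (y) x 55 mm high, walls and floor 5 mm thick, origin at the centre of its underside
- jig: fixed drilling jig: plywood base 225 (x) x 150 (y) x 12 mm, origin centre of underside. Two 90 degree V rests (18 mm long, 42 mm wide, V bottom 16, top edges 37 mm above table) at x = -43 and +43 mm hold the dowel along x; 68 mm between them is free for fingers. End stop: plate 60 mm wide, face at x = +65 mm, top 58 mm above table. Two guard posts 72 mm high at x = -90, y = +-60 mm
- rest (a point): where the dowel's middle lies when it is seated in both V rests and home against the end stop: jig x = 0, y = 0, 38.6 mm above the table; x along the rests towards the stop
- guard (a joint): angle of the clear hinged guard: 0 = down on its posts, about 1.57 = upright, 1.9 = fully back. It stands by friction when about upright; lower down it falls unless held
- guard_bar (a point): centre of the guard's steel grip bar: 12 mm diameter, 90 mm long, parallel to the hinge (jig y), 190 mm from the hinge axis in the plane of the guard, with a 34 mm wide gap between bar and guard frame
- guard_hinge (a point): centre of the guard's hinge axis, at jig x = +85 mm, 76 mm above the table; the axis runs along jig y; guard (frame 8 mm thick, 128 mm wide) extends from it towards jig -x when down
- tape_roll: roll of yellow tape lying on the table, 90 mm diameter, 24 mm high, origin at centre of its underside; not to be disturbed
- spool: wooden thread spool on the table near the robot, 40 mm diameter, 45 mm high; not to be disturbed
- scissors: scissors with red handles lying on the table; not to be disturbed
There are look-alikes about, which are no part of the job. Leave any red or turquoise look-alike of the square_bar alone.

How it is judged (in metres and radians):
On the way:
1. the dowel lies seated in both V rests, home against the end stop (within 3 mm), while the guard is still up (above 1.0 rad) (x of dowel_center in the frame of rest between -0.003 and 0.003 m and y of dowel_center in the frame of rest between -0.004 and 0.004 m and z of dowel_center in the frame of rest below 0.004 m and angle between the x axis of dowel_center and the x axis of rest, either way round below 0.06 rad and value of joint guard above 1 rad), for 0.2 s.
At the end, for the whole second after the job is handed in: the dowel lies in both V rests (within 4 mm sideways and in height, 0.06 rad in direction) and within 3 mm of touching the end stop, the guard is down (under 0.03 rad), and the square bar, spool and wheel are still in the bin (x of dowel_center in the frame of rest between -0.003 and 0.003 m and y of dowel_center in the frame of rest between -0.004 and 0.004 m and z of dowel_center in the frame of rest between -0.004 and 0.004 m and angle between the x axis of dowel_center and the x axis of rest, either way round below 0.06 rad and value of joint guard below 0.03 rad and x of square_bar in the frame of bin between -0.1 and 0.1 m and y of square_bar in the frame of bin between -0.125 and 0.125 m and x of bin_spool in the frame of bin between -0.1 and 0.1 m and y of bin_spool in the frame of bin between -0.125 and 0.125 m and x of bin_wheel in the frame of bin between -0.1 and 0.1 m and y of bin_wheel in the frame of bin between -0.125 and 0.125 m).
It fails at once if the guard drops or is slammed (it falls faster than 2 rad/s) (velocity of joint guard below -2 rad/s).
It fails at once if the dowel is rammed into the jig (over 45 N) (contact force between dowel and jig above 45 N).
It fails at once if the tape roll, the spool or the scissors on the table are disturbed (moved more than 30 mm) (distance of any of tape_roll, spool, scissors from where it was at the start of the episode above 0.03 m).
It also fails if it takes over 72 s, if anything falls off the work surface, if the arm or the gripper's body presses on something with over 40 N, if the wrist force passes 120 N, or if a joint passes its speed limit or range.

## Working session

There is one attempt and no reset: what is moved stays moved. The work goes in short steps, Python scripts to look and compute and a tool call to move; the robot and the scene stay as the last step left them, time stands still between calls to the robot, and variables do not carry over. Pictures are saved under pics/ and viewed, about 8 in all and at most 12, crops included, and the job is handed in when it is done.

Besides the shell and the picture viewer there is one more tool, called as a command line: name --argument value ..., lists and objects as JSON in quotes. jog_arm: Moves the arm, as the interface text tells. Its arguments: {"type":"object","properties":{"increments":{"type":"array","items":{"type":"number"}},"hand":{"type":"number"},"grip_force":{"type":"number"}},"required":["increments"]}

```bash
ls; mkdir -p pics; cat > h.py <<'E'
import numpy as np, cv2
from rig import get_obs, capture, finish_job, outline_of, mark_of
np.set_printoptions(precision=3,suppress=True)
def f(c): return c["pixels"].shape[0]/2/np.tan(np.radians(c["vfov"])/2)
def w(c,p): return np.array(c["R"]).T@(np.array(p)-np.array(c["t"]))
def proj(c,X):
    p=np.array(c["R"])@np.array(X)+np.array(c["t"]); return p[:2]/p[2]*f(c)+[c["cx"],c["cy"]]
def cloud(c):
    z=c["z_map"]; v,u=np.indices(z.shape); F=f(c)
    P=np.stack([(u-c["cx"])*z/F,(v-c["cy"])*z/F,z],-1)
    W=(P-np.array(c["t"]))@np.array(c["R"]); W[z==0]=np.nan; return W
def save(n,img): cv2.imwrite(f"pics/{n}.png",np.ascontiguousarray(img[:,:,::-1]))
E
python3 - <<'E'
from h import *
o=get_obs(); print({k:o[k] for k in o})
ims=[]
for n in ["top","side"]:
    c=capture(n); ims.append(c["pixels"]); W=cloud(c)
    print(n,f(c),c["cx"],c["cy"],"cam",-np.array(c["R"]).T@c["t"])
    for k in ["dowel_center","square_bar","bin_spool","bin_wheel","bin","jig","rest","guard_bar","guard_hinge","tape_roll","spool","scissors"]:
        try:
            print(k,[(round(m["p"],2),w(c,m["location"]).round(0).tolist(),proj(c,w(c,m["location"])).round().tolist()) for m in mark_of(k,c)[:3]])
        except Exception as e: print(k,e)
    save(n,c["pixels"])
E
```

```text
pics
{'t': 0.0, 'q': array([ 1.027,  0.159,  1.598, -0.   ,  1.386, -0.21 ]), 'joint_velocities': array([ 0.   ,  0.   , -0.001, -0.   ,  0.001, -0.   ]), 'tau': array([ -0.001, -39.601, -33.143,  -0.   ,   0.009,  -0.   ]), 'ee_pos': array([188.085, 542.722, 230.314]), 'tcp_rot': array([-3.14 , -0.   ,  2.808]), 'wrist_force': array([ 0.653,  0.506, -0.846]), 'torque': array([ 0.02 , -0.026,  0.02 ]), 'grip_width': 85.25008592727444}
top 457.5496968979078 283.20847051994707 209.89020821668646 cam [ 404.308  -43.521 1244.175]
dowel_center [(0.84, [523.0, -128.0, 19.0], [322.0, 216.0]), (0.24, [528.0, -227.0, -0.0], [358.0, 214.0])]
square_bar [(0.96, [553.0, -328.0, 3.0], [395.0, 204.0]), (0.64, [464.0, -479.0, 1.0], [452.0, 235.0]), (0.63, [306.0, -203.0, 2.0], [352.0, 297.0])]
bin_spool [(0.79, [589.0, -214.0, 7.0], [352.0, 192.0])]
bin_wheel [(0.83, [464.0, -244.0, 3.0], [365.0, 237.0])]
bin [(0.64, [531.0, -233.0, -1.0], [360.0, 213.0])]
jig [(0.91, [555.0, 207.0, 5.0], [198.0, 208.0])]
rest [(0.64, [557.0, 209.0, 38.0], [195.0, 205.0])]
guard_bar [(0.94, [652.0, 224.0, 264.0], [
[... 435 characters left out ...]
)]
square_bar [(0.97, [307.0, -197.0, 4.0], [229.0, 293.0]), (0.91, [467.0, -480.0, -1.0], [332.0, 373.0]), (0.87, [552.0, -327.0, 5.0], [337.0, 306.0])]
bin_spool [(0.49, [588.0, -219.0, 2.0], [331.0, 271.0]), (0.31, [555.0, 206.0, 1.0], [270.0, 184.0])]
bin_wheel [(0.68, [466.0, -239.0, -0.0], [292.0, 290.0])]
bin [(0.61, [527.0, -229.0, 2.0], [312.0, 280.0])]
jig [(0.8, [556.0, 209.0, 4.0], [270.0, 183.0])]
rest []
guard_bar [(0.91, [654.0, 224.0, 269.0], [298.0, 107.0])]
guard_hinge [(0.61, [641.0, 225.0, 81.0], [292.0, 158.0])]
tape_roll [(0.61, [715.0, -31.0, 0.0], [342.0, 218.0])]
spool [(0.77, [386.0, -4.0, 2.0], [239.0, 236.0])]
scissors [(0.56, [422.0, 385.0, 1.0], [221.0, 163.0])]
```

```bash
python3 - <<'E'
import cv2
a=cv2.imread("pics/top.png")[110:320,90:480]
cv2.imwrite("pics/topc.png",cv2.resize(a,None,fx=2,fy=2,interpolation=cv2.INTER_CUBIC))
E
```

```text
(no output)
```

View pics/topc.png

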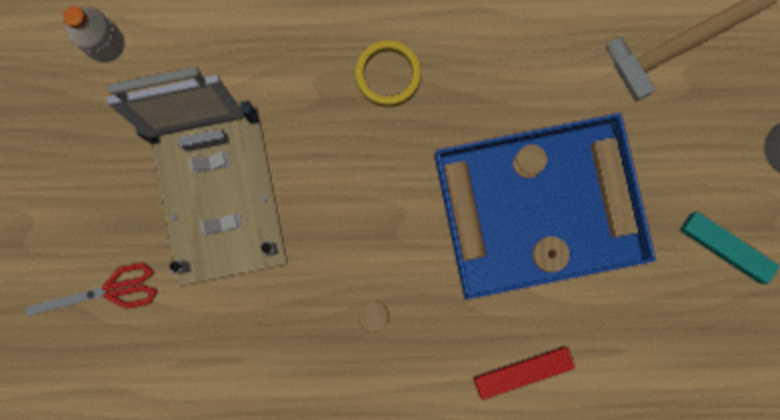

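View pics/side.png

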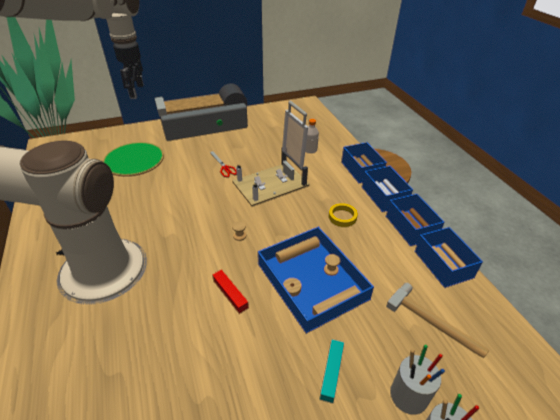

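Besides the bar in the bin at crop (615,187), there are two look-alikes: red at (525,372) and turquoise at (730,247). Both lie outside the bin, so I'll leave them alone. The candidate dowel lies along the bin's +y wall at (465,210). I'll confirm it from close up with the wrist camera, taking a view of the jig on the way.

```bash
cat >> h.py <<'E'
from scipy.spatial.transform import Rotation as Ro
def go(x,y,z,yaw,pitch_tilt=None,o=None):
    o=o or get_obs(); R0=Ro.from_euler("xyz",o["tcp_rot"])
    R1=Ro.from_euler("xyz",[np.pi,0,yaw])
    d=R0.inv().apply(np.array([x,y,z])-o["ee_pos"]); r=(R0.inv()*R1).as_rotvec()
    n=max(np.linalg.norm(d)/62.5,np.linalg.norm(r)/.187)
    print("go",d.round(1),r.round(3),"rows>=",round(n,1)); return d,r
E
python3 - <<'E'
from h import *
c=capture("top"); W=cloud(c)
# bin mask: blue
hsv=cv2.cvtColor(c["pixels"],cv2.COLOR_RGB2HSV)
for k in ["bin","jig","dowel","square_bar"]:
    for m in outline_of(k,c)[:3]:
        M=m["mask"]; P=W[M]; P=P[~np.isnan(P[:,0])]
        r=cv2.minAreaRect(P[:,:2].astype(np.float32)); print(k,round(m["p"],2),M.sum(),r,P[:,2].min(),np.percentile(P[:,2],[5,50,95]))
go(430,165,300,3.34)
E
```

```text
bin 0.72 5825 ((532.63720703125, -238.39926147460938), (211.2510528564453, 269.7255859375), 9.96278190612793) -5.1893173737045535 [ 1.36   6.127 55.065]
bin 0.36 686 ((554.4476928710938, -330.4651794433594), (134.1394805908203, 38.1869010925293), 8.977543830871582) -0.1233916625962299 [13.293 34.609 38.775]
jig 0.64 5938 ((591.31884765625, 218.27955627441406), (316.68212890625, 182.15980529785156), 20.72263526916504) -4.774739923012233 [  8.602  14.585 234.985]
dowel 0.8 570 ((528.3843994140625, -129.88023376464844), (134.5347442626953, 33.55687713623047), 9.88710880279541) 4.447344350010795 [26.035 34.222 39.387]
square_bar 0.95 646 ((468.6167907714844, -478.1098327636719), (129.39566040039062, 31.19217300415039), 53.75593566894531) -1.7968933722315006 [15.516 29.264 33.383]
square_bar 0.86 649 ((308.8359680175781, -203.10409545898438), (35.28302001953125, 135.59375), 17.394073486328125) -4.9888748555064035 [ 9.52  29.878 33.988]
square_bar 0.7 566 ((429.59613037109375, 378.76544189453125), (59.191253662109375, 177.8026123046875), 7.3465352058410645) -2.8477633129245317 [ 0.952  7.677 12.608]
go [-352.2 -278.2  -68.7] [-0.    -0.    -0.532] rows>= 7.3
```

jog_arm --increments '[-50,-40,-68,0,0,-0.1,-105,-80,-68,0,0,-0.2,-155,-120,-68,0,0,-0.3,-205,-160,-68,0,0,-0.4,-255,-200,-68,0,0,-0.5,-305,-240,-68,0,0,-0.5,-352,-278,-68,0,0,-0.5,-352,-278,-68,0,0,-0.5,-352,-278,-68,0,0,-0.5]'

```text
t: 2.68
ee_pos: [430.7, 163.5, 299.3]
tcp_rot: [-3.141, -0.0, -2.979]
wrist_force: [0.6, 0.6, -1.0]
grip_width: 85.5
```

```bash
python3 - <<'E'
from h import *
o=get_obs(); print(o["t"],o["ee_pos"],o["tcp_rot"],o["q"])
c=capture("wrist"); print("cam",-np.array(c["R"]).T@c["t"],np.array(c["R"])[2])
for k in ["jig","rest","guard_bar","guard_hinge"]:
    print(k,[(round(m["p"],2),w(c,m["location"]).round(0).tolist(),proj(c,w(c,m["location"])).round().tolist()) for m in mark_of(k,c)[:2]])
W=cloud(c)
np.save("wj.npy",W); save("wj",c["pixels"])
go(520,-190,270,3.31)
E
```

```text
2.675 [430.733 163.549 299.266] [-3.141 -0.    -2.979] [ 0.1   -0.186  1.804 -0.     1.523 -1.633]
cam [356.89  150.86  442.752] [ 0.285  0.046 -0.957]
jig [(0.62, [556.0, 205.0, -1.0], [291.0, 255.0])]
rest [(0.76, [554.0, 203.0, 40.0], [292.0, 265.0])]
guard_bar []
guard_hinge [(0.68, [638.0, 219.0, 73.0], [293.0, 327.0]), (0.3, [523.0, -231.0, 3.0], [18.0, 195.0])]
go [ -29.8 -366.4   29.2] [ 0. -0. -0.] rows>= 5.9
```

View pics/wj.png

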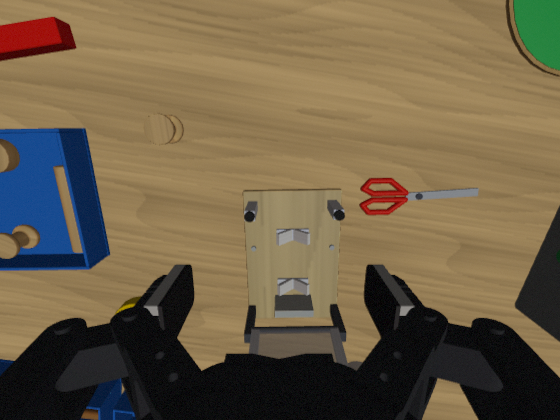

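The wrist view shows the jig base (245-340, 190-330), the V rests at (293,237) and (292,287), the end stop at (293,305) and the scissors clear at (420,195).

```bash
python3 - <<'E'
from h import *
W=np.load("wj.npy").reshape(-1,3); W=W[~np.isnan(W[:,0])]
d=W-np.array([555,207,0]); 
for yaw in [.16,.175,.19]:
    c,s=np.cos(yaw),np.sin(yaw); a=d[:,0]*c+d[:,1]*s; b=-d[:,0]*s+d[:,1]*c
    m=(W[:,2]>7)&(W[:,2]<17)&(a>-130)&(a<60)&(abs(b)<90)
    # edges per slice
    A=[];L=[];H=[]
    for x in range(-100,40,10):
        k=m&(abs(a-x)<5)
        if k.sum()>20: A.append(x);L.append(np.percentile(b[k],.5));H.append(np.percentile(b[k],99.5))
    print(yaw,np.polyfit(A,L,1),np.polyfit(A,H,1),"low x",np.percentile(a[m&(abs(b)<50)],.3))
    t=(W[:,2]>28)&(W[:,2]<40)&(abs(b)<28)&(a>-70)&(a<56)
    for s_ in (-1,1):
        k=t&(a*s_>20); print("  rest",s_,a[k].min(),a[k].max(),b[k].min(),b[k].max())
    st=(W[:,2]>50)&(W[:,2]<62)&(abs(b)<40)&(a>40)&(a<100); print("  stop",np.percentile(a[st],[1,99]),np.percentile(b[st],[1,99]),np.median(W[st,2]))
E
```

```text
0.16 [ -0.018 -75.412] [ 0.072 71.83 ] low x -112.83145395172522
  rest -1 -52.67221576351115 -33.087462295068065 -27.642193878572385 22.304865340006984
  rest 1 32.885307793793956 52.978395516727154 -25.976658543529613 23.345734960527743
  stop [63.847 77.098] [-28.827  29.353] 58.608859888751205
0.175 [ -0.059 -75.426] [ 0.06  71.682] low x -112.4659422617339
  rest -1 -52.4959657753922 -33.45270018391483 -27.12277677395747 22.813464049999002
  rest 1 33.17613052280878 52.60724757770476 -26.726095819017367 22.583074209730075
  stop [64.056 77.217] [-29.884  28.32 ] 58.608859888751205
0.19 [ -0.069 -75.507] [ 0.047 71.615] low x -112.64001786922802
  rest -1 -52.513682627273354 -33.39076356638759 -26.605620865085644 23.316929826823344
  rest 1 33.08494604541944 52.224263229912545 -27.496006099350367 21.994386010237232
  stop [63.862 77.027] [-30.872  27.269] 58.608859888751205
```

jog_arm --increments '[0,-60,0,0,0,0,-10,-120,5,0,0,0,-15,-180,10,0,0,0,-20,-240,20,0,0,0,-25,-300,25,0,0,0,-30,-366,29,0,0,0,-30,-366,29,0,0,0,-30,-366,29,0,0,0]'

```text
t: 3.92
ee_pos: [520.3, -188.6, 270.1]
tcp_rot: [3.14, -0.0, -2.973]
wrist_force: [-0.9, 0.1, -0.4]
grip_width: 85.5
```

```bash
python3 - <<'E'
from h import *
o=get_obs(); print(o["t"],o["ee_pos"],o["tcp_rot"])
c=capture("wrist")
for k in ["dowel_center","square_bar","bin_spool","bin_wheel","bin"]:
    print(k,[(round(m["p"],2),w(c,m["location"]).round(0).tolist(),proj(c,w(c,m["location"])).round().tolist()) for m in mark_of(k,c)[:3]])
W=cloud(c); np.save("wb.npy",W)
for m in outline_of("dowel",c)[:2]:
    P=W[m["mask"]]; P=P[~np.isnan(P[:,0])]; print(round(m["p"],2),cv2.minAreaRect(P[:,:2].astype(np.float32)),np.percentile(P[:,2],[5,50,95,99]))
a=c["pixels"]; save("wb",a)
E
```

```text
3.925 [ 520.264 -188.567  270.126] [ 3.14  -0.    -2.973]
dowel_center [(0.57, [521.0, -127.0, 21.0], [323.0, 192.0])]
square_bar [(0.94, [308.0, -201.0, 5.0], [299.0, 9.0]), (0.85, [546.0, -333.0, 9.0], [175.0, 183.0])]
bin_spool [(0.57, [584.0, -219.0, 5.0], [251.0, 220.0])]
bin_wheel [(0.84, [462.0, -245.0, 5.0], [245.0, 133.0]), (0.69, [547.0, -331.0, 5.0], [177.0, 183.0])]
bin [(0.91, [523.0, -231.0, 3.0], [249.0, 178.0])]
0.59 ((529.2605590820312, -127.55525207519531), (143.36929321289062, 35.32255172729492), 10.190568923950195) [25.071 35.416 38.313 38.927]
0.26 ((550.1549072265625, 160.79273986816406), (534.0997314453125, 222.22125244140625), 56.46944808959961) [  8.728  13.285 103.064 133.851]
```

View pics/wb.png

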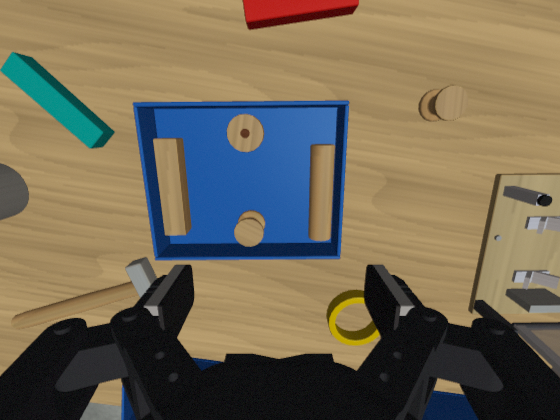

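```bash
python3 - <<'E'
from h import *
W=np.load("wb.npy"); 
a=cv2.imread("pics/wb.png")[95:265,130:355]; cv2.imwrite("pics/wbc.png",cv2.resize(a,None,fx=3,fy=3,interpolation=cv2.INTER_CUBIC))
P=W.reshape(-1,3); P=P[~np.isnan(P[:,0])]
o=np.array([524,-128.,0]); yaw=.175
d=P-o; c,s=np.cos(yaw),np.sin(yaw); u=d[:,0]*c+d[:,1]*s; v=-d[:,0]*s+d[:,1]*c; z=P[:,2]
from scipy.optimize import least_squares
k=(abs(u)<55)&(v<14)&(v>-30)&(z>24)&(z<45)
fit=least_squares(lambda p:np.hypot(v[k]-p[0]-p[1]*u[k],z[k]-p[2])-16,[0,0,21],loss="soft_l1"); print(fit.x,np.std(fit.fun),k.sum())
kk=(abs(v-fit.x[0])<8)&(z>30)&(z<45)&(abs(u)<90); print("ends",np.percentile(u[kk],[.5,99.5]))
for s0 in (-30,0,30):
  # wall top
  q=(abs(u-s0)<10)&(z>50)&(z<60)&(v>0)&(v<50); print("wall",s0,np.percentile(v[q],[2,98]))
vc,sl=fit.x[:2]; print("centre",o[:2]+vc*np.array([-s,c]),"yaw",yaw+np.arctan(sl))
# spool and wheel in u,v
for n,p in [("spool",(586,-217)),("wheel",(463,-244)),("bin",(528,-231))]:
    e=np.array(p)-o[:2]; print(n,e@[c,s],e@[-s,c])
E
```

```text
[-2.264  0.    21.642] 0.6557684096938367 1850
ends [-66.238  78.076]
wall -30 [16.769 21.711]
wall 0 [16.983 21.921]
wall 30 [17.018 21.903]
centre [ 524.394 -130.23 ] yaw 0.17543099519637884
spool 45.55742116627584 -98.43536649334203
wheel -80.26486283405806 -103.60768211976293
bin -13.994232016520648 -102.12326605758253
```

View pics/wbc.png

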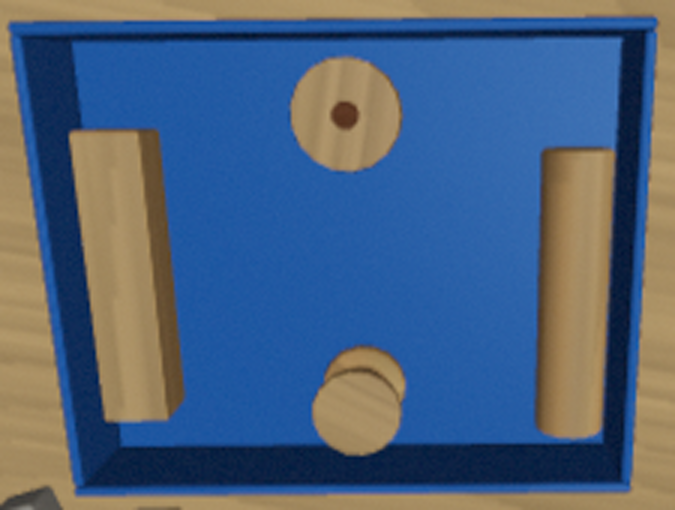

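The right-hand piece (crop 575,290) has round shading and is the dowel, 3 mm off the wall. The left one (130,275) shows flat faces and sharp edges, so it is the square bar.

```bash
python3 - <<'E'
from h import *
c=capture("wrist"); F=f(c); R=np.array(c["R"]);C=-R.T@np.array(c["t"])
g=cv2.cvtColor(c["pixels"],cv2.COLOR_RGB2HSV)
W=cloud(c)
print("hue col 322", g[138:150,322,0], g[230:246,321,0])
for px in [(322.5,144),(320.5,236),(320.5,240)]:
    d=R.T@np.array([(px[0]-c["cx"])/F,(px[1]-c["cy"])/F,1]); X=C+d*(37.6-C[2])/d[2]; e=X-[524,-128,37.6]
    print(px,X,e[0]*np.cos(.175)+e[1]*np.sin(.175),-e[0]*np.sin(.175)+e[1]*np.cos(.175))
print(proj(c,[520.2+0,-188,270]))
go(524,-128,50,3.317)
E
```

```text
hue col 322 [107 107 107 107 107 109  17  17  17  18  18  18] [ 18  18  19  18  18  18  18  18  18  18  11 108 108 109 107 109]
(322.5, 144) [ 458.327 -144.214   37.6  ] -67.49264394426987 -4.532006594734101
(320.5, 236) [ 579.705 -120.634   37.6  ] 56.13650484713597 -2.4448458575619387
(320.5, 240) [ 585.501 -119.385   37.6  ] 62.06163362918677 -2.2243464950798426
[280.988 269.401]
go [-13.9  59.4 220.5] [-0.     0.    -0.006] rows>= 3.7
```

jog_arm --hand -1 --grip_force 40 --increments '[-12,58,50,0,0,0,-12,58,110,0,0,0,-12,58,170,0,0,0,-12,58,200,0,0,0,-12,58,215,0,0,0,-12,58,220,0,0,0,-12,58,225,0,0,0,-12,58,228,0,0,0,-12,58,230,0,0,0,-12,58,230,0,0,0]'

```text
t: 5.58
ee_pos: [522.5, -129.8, 40.7]
tcp_rot: [-3.141, 0.001, -2.973]
wrist_force: [0.2, 0.4, -0.1]
grip_width: -0.2
```

jog_arm --increments '[0,1,1,0,0,0,0,1,2,0,0,0,0,1,3,0,0,0,0,1,4,0,0,0,0,1,4,0,0,0]'

```text
t: 6.2
ee_pos: [522.4, -128.9, 37.0]
tcp_rot: [-3.141, 0.001, -2.972]
wrist_force: [-2.5, -0.7, 2.9]
grip_width: -0.5
```

jog_arm --increments '[0,0,1,0,0,0,0,-4,1,0,0,0,0,-8,1,0,0,0,0,-12,1,0,0,0,0,-16,1,0,0,0,0,-20,1,0,0,0,0,-24,1,0,0,0,0,-28,1,0,0,0,0,-28,1,0,0,0]'

```text
t: 7.32
ee_pos: [527.0, -156.6, 35.7]
tcp_rot: [-3.141, 0.001, -2.973]
wrist_force: [0.2, -0.7, 0.5]
grip_width: -0.2
```

```bash
cat >> h.py <<'E'
def dow(c,o=(524,-128.),yaw=.175):
    out=[]
    for m in outline_of("dowel",c)[:2]:
        P=cloud(c)[m["mask"]]; P=P[~np.isnan(P[:,0])]; P=P[P[:,2]>22]
        r=cv2.minAreaRect(P[:,:2].astype(np.float32)); cc,s=np.cos(yaw),np.sin(yaw); e=np.array(r[0])-o
        print("dowel",round(m["p"],2),r,"u,v",e@[cc,s],e@[-s,cc],np.percentile(P[:,2],[50,95]))
E
python3 - <<'E'
from h import *
o=get_obs(); print(o["ee_pos"],o["wrist_force"])
for n in ("side","top"):
    c=capture(n); dow(c)
    print([(round(m["p"],2),w(c,m["location"]).round(0)) for m in mark_of("dowel_center",c)[:2]])
E
```

```text
[ 527.038 -156.627   35.674] [ 0.222 -0.65   0.544]
dowel 0.84 ((525.2626342773438, -147.52700805664062), (130.47935485839844, 32.70229721069336), 6.166784286499023) u,v -2.1564615236853997 -19.44859796127463 [31.308 37.381]
[(0.72, array([ 527., -140.,   21.])), (0.45, array([555., 208.,   2.]))]
dowel 0.7 ((492.85430908203125, -148.42822265625), (52.66883087158203, 27.599285125732422), 59.408687591552734) u,v -34.22670822048117 -14.693494752475093 [34.615 39.002]
[(0.65, array([ 526., -233.,   -1.])), (0.53, array([ 526., -141.,   22.]))]
```

jog_arm --increments '[0,0,-9,0,0,0,0,12,-9,0,0,0,0,23,-9,0,0,0,0,23,-4,0,0,0,0,23,-1,0,0,0,0,23,0,0,0,0,0,20,0.5,0,0,0,0,16,0.5,0,0,0,0,12,0.5,0,0,0,0,8,0.5,0,0,0,0,4,0.5,0,0,0,0,0,0.5,0,0,0,0,-4,0.5,0,0,0,0,-8,0.5,0,0,0,0,-8,-10,0,0,0,0,-8,-50,0,0,0,0,10,-90,0,0,0,0,20,-130,0,0,0,0,20,-130,0,0,0]'

```text
t: 10.0
ee_pos: [525.8, -137.1, 169.9]
tcp_rot: [-3.137, 0.007, -2.971]
wrist_force: [0.5, -0.9, 0.5]
grip_width: 0.1
```

```bash
python3 - <<'E'
from h import *
o=get_obs(); print(o["t"],o["ee_pos"],o["wrist_force"])
for n in ("side","top","wrist"):
    c=capture(n); dow(c)
    print([(round(m["p"],2),w(c,m["location"]).round(0)) for m in mark_of("dowel_center",c)[:2]])
save("r2",c["pixels"]); np.save("r2.npy",cloud(c))
E
```

```text
10.0 [ 525.829 -137.071  169.893] [ 0.538 -0.863  0.541]
dowel 0.72 ((527.7559204101562, -160.99029541015625), (130.07908630371094, 30.758140563964844), 10.446029663085938) u,v -2.045324386629299 -33.14035572425656 [32.769 36.862]
[(0.65, array([ 528., -158.,   21.]))]
dowel 0.56 ((491.64276123046875, -163.25892639160156), (54.95116424560547, 47.435302734375), 54.001522064208984) u,v -38.00189774963247 -29.086741971271238 [34.199 41.661]
[(0.55, array([ 528., -159.,   23.]))]
dowel 0.64 ((527.7120361328125, -159.88876342773438), (128.77523803710938, 33.92795944213867), 10.11359691619873) u,v -1.8967527172111 -32.04800733791521 [35.746 38.297]
[(0.8, array([ 527., -158.,   22.]))]
```

View pics/r2.png

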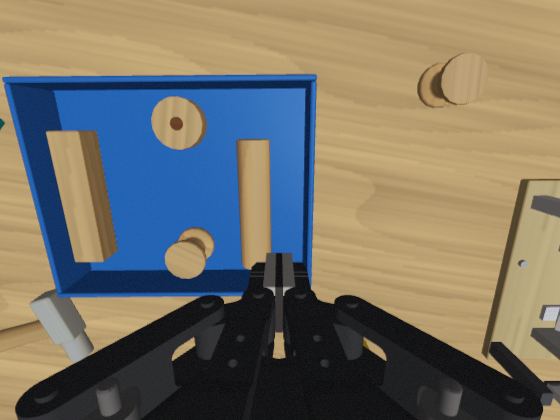

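The dowel now lies clear of the wall: it sits at (255,205) with the wall at about 310, and the spool and wheel are well away.

```bash
cat >> h.py <<'E'
from scipy.optimize import least_squares
def cyl(W,o,yaw,zc):
    P=W.reshape(-1,3); P=P[~np.isnan(P[:,0])]; d=P[:,:2]-np.array(o); c,s=np.cos(yaw),np.sin(yaw)
    u=d@[c,s]; v=d@[-s,c]; z=P[:,2]; k=(abs(u)<45)&(abs(v)<20)&(z>zc+4)&(z<zc+22)
    r=least_squares(lambda p:np.hypot(v[k]-p[0]-p[1]*u[k],z[k]-p[2])-16,[0,0,zc],loss="soft_l1")
    kk=(abs(v-r.x[0])<6)&(z>zc+10)&(z<zc+22)&(abs(u)<95)
    print("cyl v,slope,z",r.x,"rms",np.std(r.fun),k.sum(),"u ends",np.percentile(u[kk],[1,99]),"centre",np.array(o)+r.x[0]*np.array([-s,c]),"yaw",yaw+np.arctan(r.x[1]))
E
python3 - <<'E'
from h import *
cyl(np.load("r2.npy"),(527.7,-160),.175,21)
go(527.5,-159.5,60,3.317)
E
```

```text
cyl v,slope,z [-0.956  0.002 21.73 ] rms 0.5809023040326572 2725 u ends [-63.482  56.948] centre [ 527.866 -160.942] yaw 0.1767530643697998
go [ -0.6 -23.4 104.9] [ 0.001 -0.001 -0.006] rows>= 1.7
```

jog_arm --hand 0.2 --increments '[2,-24,0,0,0,0,2,-24,50,0,0,0,2,-24,90,0,0,0,2,-24,120,0,0,0,2,-24,145,0,0,0,2,-24,155,0,0,0,2,-24,161,0,0,0,2,-24,164,0,0,0,2,-24,164,0,0,0,2,-24,164,0,0,0]'

```text
t: 11.7
ee_pos: [529.3, -163.4, 6.0]
tcp_rot: [-3.136, 0.006, -2.973]
wrist_force: [-1.2, -2.3, 18.8]
grip_width: 51.5
```

jog_arm --hand -1 --grip_force 50 --increments '[0,0,0,0,0,0,0,0,0,0,0,0,0,0,0,0,0,0,0,0,0,0,0,0,0,0,0,0,0,0,0,0,0,0,0,0]'

```text
t: 12.45
ee_pos: [531.2, -164.6, 8.3]
tcp_rot: [-3.133, 0.009, -2.973]
wrist_force: [-1.7, 0.2, 11.5]
grip_width: 30.5
```

jog_arm --increments '[0,0,-2,0,0,0,0,0,-6,0,0,0,0,0,-15,0,0,0,0,0,-30,0,0,0,0,0,-50,0,0,0,0,0,-75,0,0,0,0,0,-100,0,0,0,0,0,-100,0,0,0,0,0,-100,0,0,0]'

```text
t: 13.58
ee_pos: [529.7, -163.7, 107.7]
tcp_rot: [-3.134, 0.009, -2.973]
wrist_force: [0.3, 0.6, -1.4]
grip_width: 30.4
```

```bash
python3 - <<'E'
from h import *
o=get_obs(); print(o["t"],o["ee_pos"],o["tcp_rot"],o["wrist_force"],o["torque"],o["grip_width"])
c=capture("side"); dow(c); print([(round(m["p"],2),w(c,m["location"]).round(0)) for m in mark_of("dowel_center",c)[:2]])
a=c["pixels"][130:350,180:440]
c=capture("wrist"); dow(c); print([(round(m["p"],2),w(c,m["location"]).round(0)) for m in mark_of("dowel_center",c)[:2]])
b=c["pixels"][100:,140:420]; H=400
r=lambda i:cv2.resize(i,(int(i.shape[1]*H/i.shape[0]),H))
save("g",np.hstack([r(a),r(b)])[:,:800])
E
```

```text
13.575 [ 529.662 -163.676  107.722] [-3.134  0.009 -2.973] [ 0.342  0.592 -1.373] [-0.002 -0.023 -0.031] 30.393904010311157
dowel 0.62 ((532.0714111328125, -154.8722686767578), (111.54782104492188, 124.03836059570312), 69.42926788330078) u,v 3.2694520966681733 -27.86713448667338 [129.595 136.288]
[(0.76, array([ 527., -163.,  122.]))]
dowel 0.97 ((515.853515625, -166.2947540283203), (107.1390151977539, 31.35424041748047), 9.820785522460938) u,v -14.689487666312576 -36.29149137005704 [134.511 136.655]
[(0.74, array([ 524., -164.,  120.]))]
```

View pics/g.png

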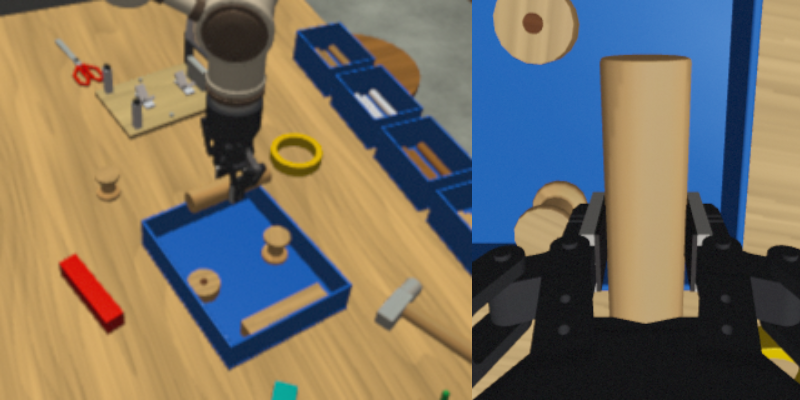

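```bash
cat >> h.py <<'E'
def held(W,o):
    cyl(W,(o["ee_pos"][0]-30,o["ee_pos"][1]-5),.175,o["ee_pos"][2]+13)
E
python3 - <<'E'
from h import *
c=capture("wrist"); o=get_obs(); W=cloud(c); held(W,o)
R=np.array(c["R"]); C=-R.T@np.array(c["t"]); F=f(c)
# near end: crop row ~58/400*320+100 , col 140+ (645-472)*280/350
for px in [(140+173*.8,100+58*.8),(140+173*.8,100+50*.8)]:
  for z in (136.5,120.5):
    d=R.T@np.array([(px[0]-c["cx"])/F,(px[1]-c["cy"])/F,1]); X=C+d*(z-C[2])/d[2]; e=X[:2]-o["ee_pos"][:2]
    print(px,z,X,"axial",e@[np.cos(.175),np.sin(.175)],"lat",e@[-np.sin(.175),np.cos(.175)])
go(555.3-8*.985,205.1-8*.174,110,.175+np.pi)
E
```

```text
cyl v,slope,z [ -0.672  -0.003 120.784] rms 1.8517693175113978 12690 u ends [-36.498  60.596] centre [ 499.933 -169.442] yaw 0.1722839985381784
(278.4, 146.4) 136.5 [ 462.936 -175.651  136.5  ] axial -67.92518584392343 lat -0.04465946590554432
(278.4, 146.4) 120.5 [ 464.111 -175.595  120.5  ] axial -66.75834959357884 lat -0.19504647737061534
(278.4, 140.0) 136.5 [ 460.601 -176.051  136.5  ] axial -70.29396380726894 lat -0.03235693694494422
(278.4, 140.0) 120.5 [ 461.448 -176.052  120.5  ] axial -69.46001757511586 lat -0.181015044666041
go [-79.1 359.3  -4.4] [-0.008  0.009 -0.006] rows>= 5.9
```

jog_arm --increments '[-5,20,-4,0,0,0,-15,60,-4,0,0,0,-26,110,-4,0,0,0,-37,160,-4,0,0,0,-48,210,-4,0,0,0,-60,260,-4,0,0,0,-70,310,-4,0,0,0,-77,340,-4,-0.008,0.009,-0.003,-82,359,-4,-0.008,0.009,-0.003,-82,359,-4,-0.008,0.009,-0.003,-82,359,-4,-0.008,0.009,-0.003]'

```text
t: 15.3
ee_pos: [550.3, 203.1, 109.6]
tcp_rot: [-3.141, -0.001, -2.971]
wrist_force: [-0.4, -1.3, -1.0]
grip_width: 30.6
```

```bash
python3 - <<'E'
from h import *
c=capture("wrist"); o=get_obs(); W=cloud(c); print(o["t"],o["ee_pos"],o["tcp_rot"],o["wrist_force"]); held(W,o)
# refine jig from this view
P=W.reshape(-1,3);P=P[~np.isnan(P[:,0])]; J=np.array([555.3,205.1]); y=.175
d=P[:,:2]-J; a=d@[np.cos(y),np.sin(y)]; b=d@[-np.sin(y),np.cos(y)]; z=P[:,2]
t=(z>30)&(z<39)&(abs(b)<26)&(a<-20)&(a>-70)
print("rest-",t.sum(),np.percentile(a[t],[1,99]) if t.sum() else 0,np.percentile(b[t],[1,99]) if t.sum() else 0)
bs=(z>8)&(z<16)&(abs(b)<90)&(a>-125)&(a<60)
for x in (-100,-60,-20,20):
    k=bs&(abs(a-x)<8); print("base",x,k.sum(),np.percentile(b[k],[1,99]) if k.sum() else 0)
k=bs&(abs(b)<70); print("edge",np.percentile(a[k],.5))
print(W.shape); save("j1",c["pixels"])
go(555.3-5*.985,205.1-5*.174,60,.175+np.pi)
E
```

```text
15.35 [550.328 202.854 109.572] [-3.141 -0.001 -2.971] [ 0.249 -0.425 -0.211]
cyl v,slope,z [ -0.715  -0.    123.086] rms 1.8161127689449166 12714 u ends [-36.232  60.966] centre [520.453 197.149] yaw 0.17455679825585085
rest- 6 [-38.91  -35.008] [25.074 25.349]
base -100 3629 [-71.696  70.291]
base -60 2313 [-73.503  73.415]
base -20 1779 [-73.538  73.675]
base 20 1681 [-73.196  73.844]
edge -112.06070801361537
(420, 560, 3)
go [-0.3  1.4 49.6] [-0.    -0.001 -0.004] rows>= 0.8
```

View pics/j1.png

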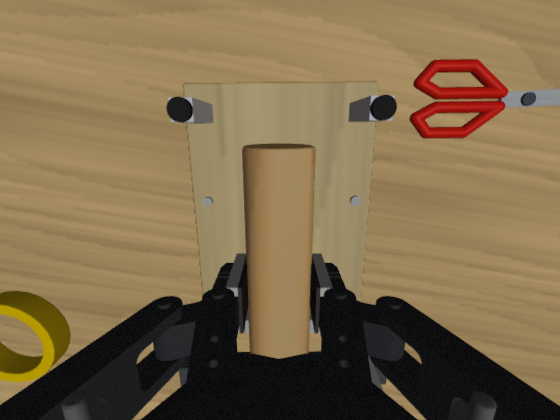

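The dowel's end is at (278,148), centred over the jig between the posts at (190,108) and (375,107), and parallel to the rests. I'll lower it.

jog_arm --increments '[0,1.7,15,0,0,0,0,1.7,35,0,0,0,0,1.7,52,0,0,0,0,1.7,65,0,0,0,0,1.7,72,0,0,0,0,1.7,77,0,0,0,0,1.7,79,0,0,0,0,1.7,80,0,0,0,0,1.7,81,0,0,0,0,1.7,82,0,0,0]'

```text
t: 16.6
ee_pos: [550.2, 204.6, 27.8]
tcp_rot: [-3.141, -0.0, -2.971]
wrist_force: [0.1, 0.1, -1.7]
grip_width: 30.4
```

jog_arm --increments '[0,0,0.5,0,0,0,0,0,1,0,0,0,0,0,1.5,0,0,0,0,0,2,0,0,0,0,0,2.3,0,0,0,0,0,2.3,0,0,0]'

```text
t: 17.35
ee_pos: [550.4, 205.0, 26.2]
tcp_rot: [3.141, 0.0, -2.971]
wrist_force: [-2.9, 2.0, 6.4]
grip_width: 30.3
```

jog_arm --increments '[-1,0,0,0,0,0,-2,0,0,0,0,0,-3,0,0,0,0,0,-4,0,0,0,0,0,-5,0,0,0,0,0,-5,0,0,0,0,0]'

```text
t: 18.1
ee_pos: [554.9, 206.1, 26.1]
tcp_rot: [3.141, -0.001, -2.971]
wrist_force: [-4.0, 2.8, 4.7]
grip_width: 30.4
```

```bash
python3 - <<'E'
from h import *
c=capture("wrist"); o=get_obs(); W=cloud(c); print(o["ee_pos"],o["wrist_force"]); held(W,o)
M=outline_of("dowel",c)[0]["mask"]; ys,xs=np.nonzero(M); r=ys.min(); print("end row",r,"cols",xs[ys<r+4].mean())
R=np.array(c["R"]); C=-R.T@np.array(c["t"]); F=f(c); zt=39+16
d=R.T@np.array([(xs[ys<r+4].mean()-c["cx"])/F,(r-c["cy"])/F,1]); X=C+d*(zt-C[2])/d[2]; e=X[:2]-[555.3,205.1]
print("end jig x",e@[np.cos(.175),np.sin(.175)],"(home -65)  lat",e@[-np.sin(.175),np.cos(.175)])
E
```

```text
[554.981 206.075  26.164] [-3.91   3.139  3.734]
cyl v,slope,z [-0.993  0.002 39.451] rms 1.8063422281812338 12697 u ends [-36.425  60.632] centre [525.154 200.098] yaw 0.17738096919015642
end row 143 cols 278.5597826086956
end jig x -68.96957118093208 (home -65)  lat 0.5648908305476245
```

jog_arm --increments '[-0.5,0,0,0,0,0,-1,0,0,0,0,0,-1.5,0,0,0,0,0,-2,0,0,0,0,0,-2.5,0,0,0,0,0,-2.5,0,0,0,0,0]'

```text
t: 18.95
ee_pos: [556.8, 206.5, 26.1]
tcp_rot: [3.141, -0.002, -2.97]
wrist_force: [-6.4, 1.0, 6.0]
grip_width: 30.1
```

jog_arm --increments '[-0.5,0,0,0,0,0,-1,0,0,0,0,0,-1.5,0,0,0,0,0,-1.5,0,0,0,0,0]'

```text
t: 19.45
ee_pos: [556.7, 206.5, 26.0]
tcp_rot: [3.141, -0.006, -2.97]
wrist_force: [-8.7, 0.7, 9.7]
grip_width: 30.5
```

jog_arm --increments '[-1,0,-0.5,0,0,0,-2,0,-0.5,0,0,0,-3,0,-0.5,0,0,0,-3,0,-0.5,0,0,0]'

```text
t: 19.95
ee_pos: [556.7, 206.5, 26.0]
tcp_rot: [3.141, -0.014, -2.97]
wrist_force: [-13.1, -0.9, 11.6]
grip_width: 30.0
```

```bash
cat >> h.py <<'E'
def seat(c):
    o=get_obs(); print(o["t"],o["ee_pos"],o["wrist_force"]); W=cloud(c)
    M=outline_of("dowel",c)[0]["mask"]; ys,xs=np.nonzero(M); r=ys.min(); u=xs[ys<r+4].mean()
    R=np.array(c["R"]); C=-R.T@np.array(c["t"]); F=f(c)
    d=R.T@np.array([(u-c["cx"])/F,(r-c["cy"])/F,1]); X=C+d*(54.6-C[2])/d[2]; e=X[:2]-[555.3,205.1]
    print("end row",r,"end jig x",e@[np.cos(.175),np.sin(.175)],"lat",e@[-np.sin(.175),np.cos(.175)]); cyl(W,(525,200),.175,38.6)
E
python3 - <<'E'
from h import *
seat(capture("wrist"))
E
```

```text
20.0 [556.707 206.446  26.03 ] [-13.381  -1.093  11.355]Traceback (most recent call last):
  File "<stdin>", line 2, in <module>
  File "h.py", line 37, in seat
    M=outline_of("dowel",c)[0]["mask"]; ys,xs=np.nonzero(M); r=ys.min(); u=xs[ys<r+4].mean()
      ~~~~~~~~~~~~~~~~~~~~~^^^
IndexError: list index out of range
```

jog_arm --hand 0.1 --increments '[0,0,-0.5,0,0,0,0,0,-0.5,0,0,0,0,0,-0.5,0,0,0,0,0,-0.5,0,0,0,0,0,-10,0,0,0,0,0,-30,0,0,0,5,0,-60,0,0,0,25,0,-100,0,0,0,45,0,-150,0,0,0,60,0,-200,0,0,0,60,0,-230,0,0,0,60,0,-230,0,0,0]'

```text
t: 21.55
ee_pos: [502.6, 197.0, 261.8]
tcp_rot: [-3.142, -0.005, -2.969]
wrist_force: [-0.5, 0.7, 0.1]
grip_width: 47.0
```

```bash
python3 - <<'E'
from h import *
c=capture("wrist"); save("s1",c["pixels"]); W=cloud(c)
try: seat(c)
except Exception as e: print(e); cyl(W,(555,205),.175,38.6)
print([(k,round(m["p"],2),w(c,m["location"]).round(1)) for k in ("dowel_center","rest","jig","guard_bar") for m in mark_of(k,c)[:1]])
t=capture("top"); print([(k,round(m["p"],2),w(t,m["location"]).round(1)) for k in ("dowel_center","guard_bar","guard_hinge") for m in mark_of(k,t)[:1]])
t=capture("side"); print([(k,round(m["p"],2),w(t,m["location"]).round(1)) for k in ("dowel_center","guard_bar","guard_hinge") for m in mark_of(k,t)[:1]])
Z=cloud(t); P=Z.reshape(-1,3);P=P[~np.isnan(P[:,0])]; d=P[:,:2]-[555.3,205.1]; a=d@[np.cos(.175),np.sin(.175)]; b=d@[-np.sin(.175),np.cos(.175)]
k=(abs(b)<44)&(a>50)&(a<140)&(P[:,2]>255)&(P[:,2]<280); print("bar side",k.sum(),np.median(a[k]),np.percentile(P[k,2],[5,95]),np.percentile(b[k],[2,98]))
E
```

```text
21.6 [501.484 196.836 259.084] [ 0.326 -0.388 -0.516]
end row 178 end jig x -69.28682407240917 lat -0.2962432951649867
cyl v,slope,z [-0.316  0.006 39.289] rms 1.0849825924397705 1494 u ends [-34.16   93.214] centre [525.055 199.689] yaw 0.1807130749538125
[('dowel_center', 0.88, array([555. , 208.9,  37.9])), ('rest', 0.94, array([551.7, 203.9,  38.9])), ('jig', 0.55, array([551.9, 206.7,  -0.3]))]
[('dowel_center', 0.95, array([555.8, 210.6,  40. ])), ('guard_bar', 0.64, array([650.7, 225.5, 262.6])), ('guard_hinge', 0.58, array([637.7, 225.2,  78.6]))]
[('dowel_center', 0.63, array([554.1, 208.4,  37.9])), ('guard_bar', 0.61, array([651.1, 223.8, 267.5])), ('guard_hinge', 0.6, array([642. , 221.4,  80.3]))]
bar side 78 93.3954815472493 [259.772 272.176] [-43.571  42.68 ]
```

View pics/s1.png

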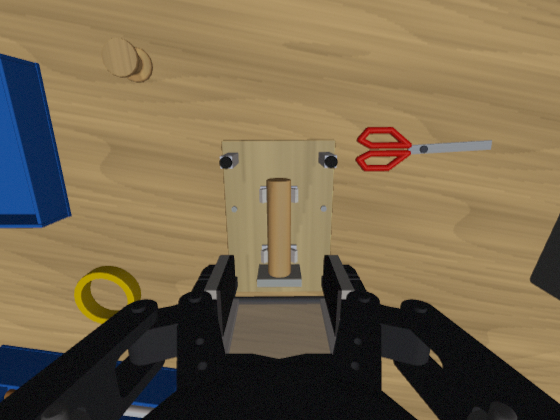

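```bash
python3 - <<'E'
from h import *
a=cv2.imread("pics/s1.png")
i=cv2.resize(a[168:208,245:315],None,fx=8,fy=8,interpolation=cv2.INTER_CUBIC); j=cv2.resize(a[240:292,245:315],None,fx=8,fy=8,interpolation=cv2.INTER_CUBIC)
cv2.imwrite("pics/s1c.png",cv2.resize(np.vstack([i,j]),None,fx=.8,fy=.8))
c=capture("wrist")
# predicted pixel positions of key features with model jig
J=np.array([555.3,205.1]); ex=np.array([np.cos(.175),np.sin(.175)]); ey=np.array([-ex[1],ex[0]])
p=lambda x,y,z: proj(c,[*(J+x*ex+y*ey),z]).round(1)
print("dowel end top",p(-65,0,54.6),"rest front corners",p(-52,21,37),p(-52,-21,37),"rest back",p(-34,21,37),"stop front",p(65,30,58),p(65,-30,58),"base front",p(-112.5,0,12),"dowel far top",p(65,0,54.6),"posts",p(-90,60,72),p(-90,-60,72))
W=cloud(c); print("profile",[(r,W[r,279].round(0).tolist()) for r in range(262,284,2)])
E
```

```text
dowel end top [278.2 185.3] rest front corners [294.8 192.9] [261.8 192.9] rest back [294.6 206.6] stop front [301.3 283.5] [255.6 283.6] base front [278.2 143.2] dowel far top [278.4 282.3] posts [331.7 166. ] [224.7 166.1]
profile [(262, [590.0, 212.0, 56.0]), (264, [593.0, 213.0, 56.0]), (266, [596.0, 213.0, 55.0]), (268, [598.0, 214.0, 55.0]), (270, [601.0, 214.0, 56.0]), (272, [604.0, 215.0, 55.0]), (274, [606.0, 215.0, 56.0]), (276, [609.0, 215.0, 56.0]), (278, [612.0, 216.0, 56.0]), (280, [615.0, 216.0, 56.0]), (282, [619.0, 217.0, 55.0])]
```

View pics/s1c.png

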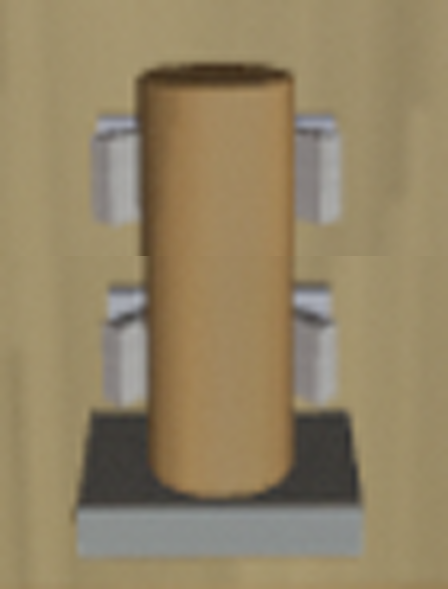

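The dowel's far end sits flush at the stop face: crop row 495 against 503, and the model for home predicts the same 1.2 px offset. It is centred in both Vs, so I'll go to the guard bar next.

```bash
python3 - <<'E'
from h import *
o=get_obs(); print(o["t"],o["ee_pos"],o["q"])
go(651,222,310,1.746)
E
```

```text
22.3 [500.748 196.692 256.8  ] [ 0.15   0.056  1.657 -0.     1.442 -1.593]
go [-151.6   -0.8  -55.3] [-0.011 -0.011  1.568] rows>= 8.4
```

jog_arm --increments '[0,0,-30,0,0,0.17,0,0,-55,0,0,0.34,-15,0,-56,0,0,0.51,-35,0,-56,0,0,0.68,-60,0,-56,0,0,0.85,-85,0,-56,0,0,1.02,-110,0,-56,0,0,1.19,-130,0,-56,0,0,1.36,-152,-1,-56,0,0,1.53,-152,-1,-56,0,0,1.57,-152,-1,-56,0,0,1.57,-152,-1,-56,0,0,1.57]'

```text
t: 23.8
ee_pos: [651.3, 221.9, 310.8]
tcp_rot: [-3.128, -0.0, 1.744]
wrist_force: [0.4, -0.7, 0.1]
grip_width: 46.6
```

```bash
python3 - <<'E'
from h import *
o=get_obs(); print(o["t"],o["ee_pos"],o["tcp_rot"],o["q"],o["grip_width"])
J=np.array([555.3,205.1]); ex=np.array([np.cos(.175),np.sin(.175)]); ey=np.array([-ex[1],ex[0]])
for n in ("wrist","top","side"):
    c=capture(n)
    for m in mark_of("guard_bar",c)[:1]:
        X=w(c,m["location"]); e=X[:2]-J; print(n,round(m["p"],2),X.round(1),"jig",e@ex,e@ey)
    if n=="wrist":
        P=cloud(c).reshape(-1,3);P=P[~np.isnan(P[:,0])]; d=P[:,:2]-J;a=d@ex;b=d@ey
        k=(a>70)&(a<125)&(abs(b)<43)&(P[:,2]>262)&(P[:,2]<280)
        print("bar pts",k.sum(),np.percentile(a[k],[2,50,98]) if k.sum() else 0,np.percentile(b[k],[2,98]) if k.sum() else 0,np.percentile(P[k,2],[50,95]) if k.sum() else 0)
        save("b1",c["pixels"])
go(651,222,247,1.746)
E
```

```text
23.8 [651.322 221.886 310.766] [-3.128 -0.     1.744] [ 0.153  0.432  1.109 -0.     1.615 -0.02 ] 46.62034396980811
wrist 0.6 [652.3 221.6 262.9] jig 98.39194703520334 -0.660306629857415
bar pts 2072 [ 91.324  97.172 102.718] [-41.253  41.449] [271.68  273.106]
top 0.72 [654.6 224.1 262.6] jig 101.08006936606387 1.4610533857544272
side 0.93 [653.6 222.3 266.6] jig 99.75012686858777 -0.1596960166856793
go [ 0.2  0.6 63.8] [-0.014 -0.    -0.002] rows>= 1.0
```

View pics/b1.png

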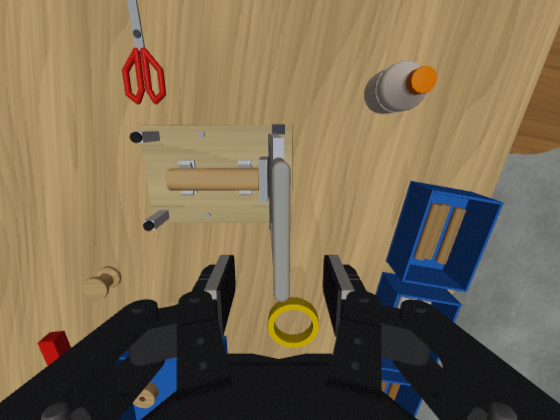

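The bar runs from (283,165) to (280,298), centred between the fingers, with the dowel still in place at (215,180).

jog_arm --increments '[0,0,20,-0.014,0,0,0,0,40,-0.014,0,0,0,0,55,-0.014,0,0,0,0,62,-0.014,0,0,0,0,63,-0.014,0,0,0,0,63,-0.014,0,0]'

```text
t: 24.85
ee_pos: [650.9, 221.8, 248.6]
tcp_rot: [3.14, -0.0, 1.744]
wrist_force: [-0.1, -1.2, -0.2]
grip_width: 47.0
```

jog_arm --hand -1 --grip_force 35 --increments '[0,0,0,0,0,0,0,0,0,0,0,0,0,0,0,0,0,0,0,0,0,0,0,0,0,0,0,0,0,0,0,0,0,0,0,0]'

```text
t: 25.6
ee_pos: [651.3, 221.8, 249.4]
tcp_rot: [3.139, -0.0, 1.744]
wrist_force: [0.3, -0.1, 5.6]
grip_width: 10.5
```

```bash
cat > arc.py <<'E'
from h import *
import sys
# arc in jig plane: bar at 190 mm from hinge (jig x 85, z 76); tool y vs jig x
o=get_obs(); R0=Ro.from_euler("xyz",o["tcp_rot"]); H=np.array([555.3+85*np.cos(.175),205.1+85*np.sin(.175)]); ex=np.array([np.cos(.175),np.sin(.175)])
a0=(o["ee_pos"][:2]-H)@ex; z0=o["ee_pos"][2]+19-76; lat=(o["ee_pos"][:2]-H)@[-ex[1],ex[0]]
th0=np.arctan2(z0,-a0); print(o["t"],"r",np.hypot(a0,z0),"theta",th0,"lat",lat,"F",o["wrist_force"],"w",o["grip_width"])
r=np.hypot(a0,z0); th1,n=float(sys.argv[1]),int(sys.argv[2])
for t in np.linspace(th0,th1,n+1)[1:]:
    k=(th0-t)/(th0-th1+1e-9); rr=r+(190-r)*min(1,2*k)
    da=-rr*np.cos(t)-a0; dz=rr*np.sin(t)-z0
    d=R0.inv().apply([da*ex[0],da*ex[1],dz]); print(d.round(1).tolist())
E
python3 arc.py 1.2 12
```

```text
25.6 r 192.79184717117295 theta 1.6352757256755206 lat -0.2529798020918179 F [ 0.311 -0.064  5.614] w 10.45605250055539
[-0.0, -7.0, 0.1]
[-0.0, -14.0, 0.5]
[-0.0, -20.9, 1.1]
[-0.1, -27.8, 2.0]
[-0.1, -34.6, 3.1]
[-0.1, -41.4, 4.5]
[-0.1, -48.2, 5.6]
[-0.1, -55.0, 7.1]
[-0.1, -61.7, 8.7]
[-0.1, -68.3, 10.6]
[-0.1, -74.8, 12.7]
[-0.2, -81.3, 15.1]
```

```bash
sed -i 's/+19-76/+16.4-76/' arc.py; python3 arc.py 0.85 16
```

```text
25.6 r 190.19732395190547 theta 1.636156549400128 lat -0.2529798020918179 F [ 0.311 -0.064  5.614] w 10.45605250055539
[-0.0, -9.3, -0.4]
[-0.0, -18.7, -0.3]
[-0.1, -28.0, 0.2]
[-0.1, -37.3, 1.2]
[-0.1, -46.5, 2.7]
[-0.1, -55.7, 4.6]
[-0.1, -64.7, 6.9]
[-0.1, -73.6, 9.7]
[-0.2, -82.4, 12.9]
[-0.2, -91.0, 16.5]
[-0.2, -99.4, 20.5]
[-0.2, -107.6, 25.0]
[-0.2, -115.6, 29.8]
[-0.2, -123.3, 35.1]
[-0.3, -130.8, 40.7]
[-0.3, -138.0, 46.6]
```

jog_arm --grip_force 45 --increments '[0,-5,0,0,0,0,0,-12,0,0,0,0,0,-20,0,0,0,0,0,-28,0.2,0,0,0,0,-37.3,1.2,0,0,0,0,-46.5,2.7,0,0,0,0,-55.7,4.6,0,0,0,0,-64.7,6.9,0,0,0,0,-73.6,9.7,0,0,0,0,-82.4,12.9,0,0,0,0,-82.4,12.9,0,0,0]'

```text
t: 26.98
ee_pos: [568.9, 207.1, 235.9]
tcp_rot: [3.141, 0.001, 1.744]
wrist_force: [-1.4, -4.8, 4.1]
grip_width: 9.7
```

```bash
python3 arc.py 0.5 15; python3 -c "
from h import *
J=np.array([555.3,205.1]); ex=np.array([np.cos(.175),np.sin(.175)])
c=capture('side')
for m in mark_of('guard_bar',c)[:1]:
    X=w(c,m['location']); print(m['p'],X,'theta',np.arctan2(X[2]-76,85-(X[:2]-J)@ex))
"
```

```text
26.975 r 190.2031501395494 theta 1.1865674217645386 lat -0.3849329201422888 F [-1.375 -4.752  4.099] w 9.720119378504949
[-0.0, -8.0, 3.5]
[-0.0, -15.8, 7.3]
[-0.0, -23.4, 11.5]
[-0.1, -30.9, 16.0]
[-0.1, -38.1, 20.9]
[-0.1, -45.1, 26.0]
[-0.1, -51.8, 31.5]
[-0.1, -58.3, 37.3]
[-0.1, -64.5, 43.4]
[-0.1, -70.5, 49.8]
[-0.1, -76.1, 56.4]
[-0.1, -81.4, 63.2]
[-0.1, -86.5, 70.3]
[-0.1, -91.1, 77.7]
[-0.1, -95.5, 85.2]
0.89 [567.952 208.943 251.251] theta 1.1816019621412428
```

jog_arm --increments '[0,-4,2,0,0,0,0,-10,4.5,0,0,0,0,-17,8,0,0,0,0,-23.4,11.5,0,0,0,0,-30.9,16,0,0,0,0,-38.1,20.9,0,0,0,0,-45.1,26,0,0,0,0,-51.8,31.5,0,0,0,0,-58.3,37.3,0,0,0,0,-64.5,43.4,0,0,0,0,-70.5,49.8,0,0,0,0,-76.1,56.4,0,0,0,0,-81.4,63.2,0,0,0,0,-86.5,70.3,0,0,0,0,-86.5,70.3,0,0,0]'

```text
t: 28.95
ee_pos: [483.6, 192.3, 164.8]
tcp_rot: [-3.142, 0.0, 1.744]
wrist_force: [2.2, -4.2, -0.9]
grip_width: 10.4
```

```bash
python3 arc.py 0.0 16
```

```text
28.95 r 189.66598035571366 theta 0.5880546165871566 lat -0.12461508785100012 F [ 2.165 -4.21  -0.903] w 10.366093378715167
[-0.0, -3.8, 5.8]
[-0.0, -7.4, 11.8]
[-0.0, -10.7, 17.9]
[-0.0, -13.9, 24.2]
[-0.0, -16.8, 30.5]
[-0.0, -19.4, 37.0]
[-0.0, -21.9, 43.5]
[-0.0, -24.0, 50.2]
[-0.0, -25.9, 56.9]
[-0.0, -27.6, 63.7]
[-0.0, -29.0, 70.5]
[-0.0, -30.1, 77.4]
[-0.0, -31.0, 84.3]
[-0.0, -31.7, 91.3]
[-0.0, -32.1, 98.2]
[-0.0, -32.2, 105.2]
```

jog_arm --increments '[0,-2,3,0,0,0,0,-5,7.5,0,0,0,0,-8.3,13,0,0,0,0,-11.5,19,0,0,0,0,-13.9,24.2,0,0,0,0,-16.8,30.5,0,0,0,0,-19.4,37,0,0,0,0,-21.9,43.5,0,0,0,0,-24,50.2,0,0,0,0,-25.9,56.9,0,0,0,0,-27.6,63.7,0,0,0,0,-29,70.5,0,0,0,0,-30.1,77.4,0,0,0,0,-31,84.3,0,0,0,0,-31.4,88,0,0,0,0,-31.7,91.3,0,0,0,0,-31.7,91.3,0,0,0]'

```text
t: 31.08
ee_pos: [453.2, 186.9, 73.6]
tcp_rot: [3.14, 0.0, 1.744]
wrist_force: [6.0, -3.5, -1.7]
grip_width: 10.2
```

```bash
python3 arc.py 0.0 8
```

```text
31.075 r 189.23647181884112 theta 0.07396920356762782 lat -0.15252624441208307 F [ 5.968 -3.547 -1.696] w 10.22165460594473
[-0.0, -0.3, 1.7]
[-0.0, -0.6, 3.5]
[-0.0, -0.9, 5.2]
[-0.0, -1.2, 7.0]
[-0.0, -1.2, 8.7]
[-0.0, -1.3, 10.5]
[0.0, -1.3, 12.2]
[0.0, -1.3, 14.0]
```

Now the last bit, slowly, until the posts take the load.

jog_arm --increments '[0,0,1.5,0,0,0,0,0,3,0,0,0,0,0,4.5,0,0,0,0,0,6,0,0,0,0,0,7.5,0,0,0,0,0,9,0,0,0,0,0,10.5,0,0,0,0,0,12,0,0,0,0,0,13,0,0,0,0,0,13,0,0,0]'

```text
t: 32.33
ee_pos: [453.0, 186.9, 62.5]
tcp_rot: [3.141, 0.001, 1.744]
wrist_force: [-6.9, -5.6, 18.4]
grip_width: 10.1
```

jog_arm --increments '[0,0,1,0,0,0,0,0,2,0,0,0,0,0,2.5,0,0,0,0,0,2.5,0,0,0]'

```text
t: 32.83
ee_pos: [453.0, 186.9, 62.4]
tcp_rot: [-3.14, 0.001, 1.745]
wrist_force: [-9.2, -6.3, 22.8]
grip_width: 10.2
```

jog_arm --hand -0.25 --increments '[0,0,0,0,0,0,0,0,0,0,0,0,0,0,0,0,0,0,0,0,0,0,0,0,0,0,-5,0,0,0,0,0,-20,0,0,0,0,0,-40,0,0,0,0,0,-80,0,0,0,0,-20,-120,0,0,0,0,-60,-160,0,0,0,0,-60,-160,0,0,0]'

```text
t: 34.2
ee_pos: [395.1, 177.1, 227.7]
tcp_rot: [3.133, 0.001, 1.745]
wrist_force: [0.8, -0.2, -1.2]
grip_width: 32.1
```

```bash
python3 - <<'E'
from h import *
o=get_obs(); print(o["t"],o["ee_pos"],o["wrist_force"],o["grip_width"])
J=np.array([555.3,205.1]); ex=np.array([np.cos(.175),np.sin(.175)]); ey=np.array([-ex[1],ex[0]])
ims=[]
for n in ("wrist","top","side"):
    c=capture(n); ims.append(c["pixels"])
    for k in ("guard_bar","dowel_center","square_bar","bin_spool","bin_wheel","spool","tape_roll","scissors"):
        for m in mark_of(k,c)[:1]:
            X=w(c,m["location"]); e=X[:2]-J; print(n,k,round(m["p"],2),X.round(0),"jig",e@ex,e@ey)
    P=cloud(c).reshape(-1,3);P=P[~np.isnan(P[:,0])]; d=P[:,:2]-J;a=d@ex;b=d@ey
    k=(a>-112)&(a<-98)&(abs(b)<40)&(P[:,2]>60)&(P[:,2]<110); print("  bar top z",k.sum(),np.percentile(P[k,2],[50,95]) if k.sum() else 0)
    k=(a>-55)&(a<60)&(abs(b)<62)&(abs(b)>52)&(P[:,2]>60)&(P[:,2]<110); print("  frame",k.sum(),np.polyfit(a[k],P[k,2],1) if k.sum()>50 else 0)
save("f",np.hstack([cv2.resize(ims[0],(460,345)),cv2.resize(ims[2][100:310,160:440],(340,255),) if 0 else cv2.resize(ims[2][100:345,160:400],(338,345))]))
E
```

```text
34.2 [395.101 177.129 227.666] [ 0.791 -0.177 -1.172] 32.05784752513813
wrist guard_bar 0.77 [456. 185.  72.] jig -100.94854568300907 -2.5128943791911587
wrist square_bar 0.68 [ 306. -197.    4.] jig -315.03935427065187 -352.7080314515578
wrist bin_spool 0.56 [456. 188.  76.] jig -100.98816617152706 0.029706575498092108
wrist spool 0.88 [391.  -4.   3.] jig -197.98948043206732 -176.9780974302087
wrist tape_roll 0.71 [712. -34.   4.] jig 112.79042768576029 -262.4121835617627
wrist scissors 0.87 [425. 388.  -0.] jig -96.50808909050018 202.9973347643877
  bar top z 888 [82.058 83.608]
  frame 2073 [ 0.    81.069]
top guard_bar 0.65 [454. 190.  74.] jig -102.7266149017283 3.120957228118923
top square_bar 0.8 [ 557. -326.    4.] jig -91.07583188724129 -522.8356279970243
top bin_spool 0.75 [ 587. -216.    7.] jig -41.98099655588861 -419.70163753555977
top bin_wheel 0.72 [ 460. -245.    5.] jig -171.99650453786992 -426.5717870295046
top spool 0.74 [ 528. -232.    1.] jig -102.82249806726311 -425.96830981048356
top tape_roll 0.91 [716. -29.   1.] jig 117.4001114959609 -258.7220036901785
  bar top z 106 [81.738 85.593]
  frame 344 [ 0.001 80.213]
side guard_bar 0.56 [455. 186.  77.] jig -102.0543421122185 -1.8387276008743225
side square_bar 0.91 [ 467. -476.   -2.] jig -205.78623176986835 -655.6824726158292
side bin_spool 0.79 [ 591. -215.    0.] jig -38.23626637265231 -420.2871759388464
side bin_wheel 0.62 [ 466. -239.    4.] jig -165.02909762803 -421.77490651367435
side spool 0.61 [388.  -5.  -3.] jig -201.60872486506693 -177.2204397399566
side tape_roll 0.74 [ 590. -215.    3.] jig -38.732494293834954 -419.67197152334427
side scissors 0.52 [417. 384.   0.] jig -104.81368382864606 200.5861800582843
  bar top z 59 [79.812 82.68 ]
  frame 152 [ 0.001 77.852]
```

View pics/f.png

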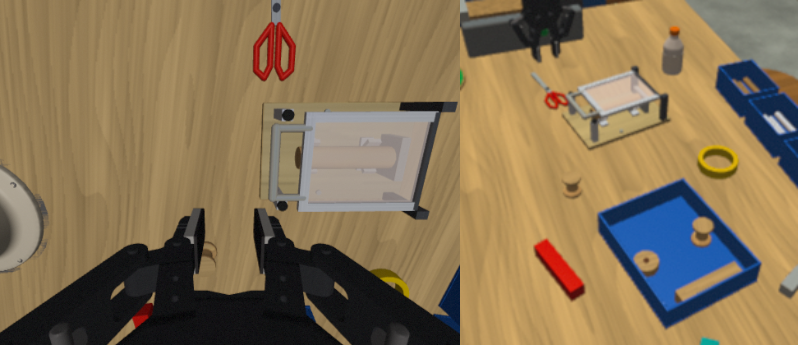

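The guard lies flat: the frame's slope is 0.000 and the bar's top is at 82 mm, as expected. The dowel is under it at the stop, and the offcuts and table items have not moved.

```bash
python3 -c "
from rig import finish_job; print(finish_job())"
```

```text
the job is handed in; nothing more can be done
None
```

The dowel is in the jig and the guard is down. I handed the job in at about 34 s of robot time; `finish_job` gave no verdict.

**What I did:** I rolled the dowel about 30 mm off the bin's +y wall with the closed fingertips, in two passes, then grasped it. I lowered it into both V rests and slid it against the end stop with about 13 N. Then I gripped the guard bar and guided it down its arc at no more than about 0.5 rad/s. I pressed it onto the posts with about 23 N before letting go.

**Last checks:**
- **Dowel:** with the guard still up, it was centred in the rests to about 0.3 mm, with its axis at 39.3 mm height (38.6 expected). Its angle was about 0.006 rad off the jig's.
- **Guard:** its frame was level to about 0.001 rad in all three views. The bar's top was at 80–82 mm; fully down is 82 mm.
- **Other things:** the scissors, spool and tape roll were found where they started. The square bar, bin spool and wheel are still in the bin.

**What disagreed:**
- **Home position:** one reading put the dowel's near end 4 mm short of home. It was taken while the arm was still settling. The push force and an enlarged picture of the stop both showed it home, so I trusted those.
- **After the guard was down:** the networks did not report the dowel through the clear guard. I could only see by eye that it was still in place.
- **False detections:** several network results named the wrong thing in that final check, and I discarded them.

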